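# Pack the last lemon and close both crocks

### The job

Put the loose lemon into the big open crock, then close up both crocks: each gets the lid that fits it, seated level and fully home, knob up. Set the lids and the lemon down rather than dropping them, keep the crocks standing on the worktop with their contents inside, and do not push or tip the pepper mill or the tin.

Things in the scene. Friction and masses are not known exactly. Their poses are not given: they have to be found in the camera images.
- big_crock: the big white open round crock with two thin blue bands, 150 mm outside, 136 mm inside, 80 mm high, wall 7 mm, inner floor 7 mm above its foot. Origin: centre of its underside, z up; the rim is 80 mm above it. Loose, about 0.85 kg. It starts empty.
- small_crock: the small white open round crock with two thin blue bands, 114 mm outside, 100 mm inside, 80 mm high, wall 7 mm, inner floor 7 mm above its foot. Origin: centre of its underside, z up; the rim is 80 mm above it. Loose, about 0.85 kg. It already holds a lemon.
- big_lid: round wooden lid, 150 mm across, flange 8 mm thick; under it a tapered white plug 12 mm deep (130 mm across at the flange, 118 mm at its foot); on top a dark round knob, 28 mm across, 30 mm high. Origin: centre of the flange's underside, which sits on the crock's rim; z along the knob. Starts lying on its rest, tilted 35 degrees, knob up and towards the robot. About 150 g.
- small_lid: round wooden lid, 114 mm across, flange 8 mm thick; under it a tapered white plug 12 mm deep (94 mm across at the flange, 82 mm at its foot); on top a dark round knob, 28 mm across, 30 mm high. Origin: centre of the flange's underside, which sits on the crock's rim; z along the knob. Starts lying on its rest, tilted 35 degrees, knob up and towards the robot. About 100 g.
- big_rest: fixed white rest holding the big lid: a board sloping up away from its front at 35 degrees with two dark dowels (10 mm across, 24 mm proud) at its lower edge, on which the lid's rim leans. 104 mm wide, highest point 85 mm. Origin: centre of its foot on the worktop under the lid's middle, front towards its own -x.
- small_rest: fixed white rest holding the small lid: a board sloping up away from its front at 35 degrees with two dark dowels (10 mm across, 24 mm proud) at its lower edge, on which the lid's rim leans. 90 mm wide, highest point 75 mm. Origin: centre of its foot on the worktop under the lid's middle, front towards its own -x.
- lemon: the loose yellow lemon, lying on the worktop: 71 mm long (its own x), 53 mm wide (y), 51 mm high (z), 85 g. Origin: centre of its underside as it lies.
- packed_lemon: the same kind of lemon, already lying in the small crock, to stay there.
- pepper_mill: brown wooden pepper mill standing upright between the rests, 58 mm across, 190 mm high; bystander. Origin: centre of its foot.
- tin: small food tin standing in front, 57 mm across, 72 mm high; bystander. Origin: centre of its foot.
There are look-alikes about, which are no part of the job. Leave any orange or turquoise look-alike of the big_crock alone.

How it is judged:
At the end, for the whole second after the job is handed in: Each lid on its own crock, knob up, centred within 6 mm, seated within 4 mm and 0.05 rad; crocks upright on the worktop (0.06 rad, 6 mm); the lemon in the big crock, the packed lemon still in the small one; mill and tin upright within 30 mm of their start; lids and crocks at rest (horizontal distance between big_lid and big_crock below 0.006 m and z of big_lid in the frame of big_crock between 0.076 and 0.084 m and angle between the z axis of big_lid and the z axis of big_crock, either way round below 0.05 rad and angle between each of big_lid, small_lid's own z axis and vertical below 0.1 rad and angle between each of big_crock, small_crock's own z axis and vertical below 0.06 rad and height (world z) of big_crock between -0.006 and 0.006 m and linear speed of each of big_lid, big_crock, small_lid, small_crock below 0.02 m/s and horizontal distance between small_lid and small_crock below 0.006 m and z of small_lid in the frame of small_crock between 0.076 and 0.084 m and angle between the z axis of small_lid and the z axis of small_crock, either way round below 0.05 rad and height (world z) of small_crock between -0.006 and 0.006 m and horizontal distance between lemon and big_crock below 0.066 m and z of lemon in the frame of big_crock between 0 and 0.075 m and horizontal distance between packed_lemon and small_crock below 0.048 m and z of packed_lemon in the frame of small_crock between 0 and 0.075 m and distance of each of pepper_mill, tin from where it was at the start of the episode below 0.03 m and angle between each of pepper_mill, tin's own z axis and vertical below 0.2 rad); the robot touches nothing.
It fails at once if the pepper mill or tin is pushed more than 30 mm or tipped (distance of any of pepper_mill, tin from where it was at the start of the episode above 0.03 m or angle between any of pepper_mill, tin's own z axis and vertical above 0.35 rad).
It fails at once if the big lid is dropped: it moves faster than 0.6 m/s while the fingers do not touch it (contact force between the fingers and big_lid below 0.05 N and linear speed of big_lid above 0.6 m/s).
It fails at once if the small lid is dropped: it moves faster than 0.6 m/s while the fingers do not touch it (contact force between the fingers and small_lid below 0.05 N and linear speed of small_lid above 0.6 m/s).
It fails at once if the lemon is dropped: it moves faster than 1 m/s while the fingers do not touch it (contact force between the fingers and lemon below 0.05 N and linear speed of lemon above 1 m/s).
It also fails if it takes over 64 s, if anything falls off the work surface, if the arm or the gripper's body presses on something with over 40 N, if the wrist force passes 120 N, or if a joint passes its speed limit or range.

### The arm

A 6-joint arm with a two-finger parallel gripper is mounted at the origin on a cart in front of the work surface, level with it; the furniture and walls round the work are solid. World frame = base frame: x ahead of the robot, y to its left, z up, the work surface at z = 0. Lengths are in m, angles in rad, forces in N, time in s.
With the tool pointing down it reaches from about 0.3 to 0.875 m from the base axis. Payload 6.4 kg.
Tool frame: the origin (TCP) lies midway between the tips of the shut fingers; the grasp point (between the pads) lies 19 mm behind it; z points along the fingers, y is the line along which they close (so a half turn about z gives the same grasp; the last joint's range is limited). The gripper opens to 85 mm and grips with 20 to 120 N. Pads are 22 mm wide; open, the fingers measure 114 mm over their backs; the gripper's body (76 mm by 85 mm) begins 54 mm behind the grasp point. The pads swing forward as they close: fully open they stand 13 mm farther back than shut.
Start: joints at [1.048, 0.181, 1.607, -0, 1.354, -0.206], TCP at [0.179, 0.546, 0.231] pointing down, gripper open.
Joint ranges: [-2.99, 2.99], [-0.89, 2.07], [0.3, 2.58], [-1.14, 4.28], [0, 2.63], [-3.12, 3.12]. Speed limits (rad/s): [2.57, 2.57, 3.01, 3.14, 3.14, 3.14].

### API

Orientations are given as a unit quaternion [w, x, y, z].
In Python, from bench import get_obs, camera, hand_in gives the robot as it stands.
- The arm moves only by the tool carry_out, never from a script. Its argument "plan" is a list that holds one entry, the list of rows, each a list of 7 numbers: the shift along the world's x, y, z in m, then the turn, a rotation vector about the world's x, y, z in rad, then the opening, from 0 (shut) to 1 (fully open). In form: [[[x, y, z, rx, ry, rz, hand], ...]]. A call has exactly 5 rows; each row is the pose to reach, as a shift and turn from the pose commanded when the call began; what a row does not reach only later rows make up. A row lasts 1/12 s, in which the tool goes at most 41.7 mm and 7.16 degrees, less where a joint would pass 70% of its speed; a pose out of reach is approached as far as the arm can. A call with a gripper value outside its range is refused whole. The fingers move at their own pace and stop on an object; the grip force is fixed at half the most. Time passes only in rows, so rows that repeat a pose let the fingers close, or fill a call up. It gives the time, the measured TCP pose, the force, the opening and the grip force at its end, in the units of the state.
- get_obs(): the state, without advancing time (a new reading comes with each control period).
- camera(name): name is "scene" or "top" or "wrist"; returns a dict with "pixels" (420x560x3 uint8, red, green, blue), "z_map" (420x560 float32, m along the optical axis (not along the pixel's ray), 0 where there is no reading), "camera_matrix" (3x3 intrinsics, pixels), "k1" (the pictures are not rectified: a ray, as slopes to the right and down, at radius r is drawn at 1 + k1 r^2 times it, then the intrinsics apply), "cam_to_world" (4x4, takes a point from camera to world coordinates). Camera axes: x right, y up, looking along -z (the intrinsics and any distortion apply to the point x, -y, -z); pixel columns grow to the right and rows downward; lengths in m; the calibration is good to about 2 mm. A picture is of the moment at which its call begins.
- hand_in(): hands the job in; it is judged then, once.
The state is a dict: "time_s": time; "q": joint angles; "dq": joint speeds; "joint_efforts": joint torques, N m; "eef_pos": TCP position; "eef_rot": TCP orientation; "wrist_force": force on the tool from outside, world axes, zero at the start; "torque": the same for the moment, N m; "opening": opening from 0.0 (shut) to 1.0 (fully open); "grasp_force": force on a finger pad.
Only numpy, scipy, OpenCV 4.12 (cv2) and the standard library are available. Lean on these libraries where they do the work, as an engineer would, in place of code of your own. Each camera call takes 0.05 s, during which the arm holds its last target. There are 200 camera calls.

## Working session

There is one attempt and no reset: what is moved stays moved. The work goes in short steps, Python scripts to look and compute and a tool call to move; the robot and the scene stay as the last step left them, time stands still between calls to the robot, and variables do not carry over. Pictures are saved under pics/ and viewed, at most 10 in all, crops included, and the job is handed in when it is done.

Besides the shell and the picture viewer there is one more tool, called after "Emit:" as name(argument=value, ...) on one line, values as JSON. carry_out: Moves the arm, as the interface text tells. Its arguments: {"type":"object","properties":{"plan":{"type":"array","items":{"type":"array","items":{"type":"array","items":{"type":"number"}}}}},"required":["plan"]}

```bash
ls; mkdir -p pics
cat > h.py <<'E'
import numpy as np, cv2
from bench import get_obs, camera, hand_in
def rays(c,px):
    K=c["camera_matrix"];k=c["k1"];px=np.atleast_2d(np.asarray(px,float))
    d=(px-[K[0,2],K[1,2]])/[K[0,0],K[1,1]]
    u=d.copy()
    for _ in range(20): u=d/(1+k*(u**2).sum(1,keepdims=True))
    T=c["cam_to_world"]; v=np.c_[u[:,0],-u[:,1],-np.ones(len(u))]
    return T[:3,3], v@T[:3,:3].T
def plane(c,px,z):
    o,v=rays(c,px); return o+v*((z-o[2])/v[:,2])[:,None]
def cloud(c):
    h,w=c["z_map"].shape; g=np.stack(np.meshgrid(np.arange(w),np.arange(h)),-1).reshape(-1,2)
    o,v=rays(c,g); return (o+v*c["z_map"].reshape(-1,1)).reshape(h,w,3)
def save(n,c): cv2.imwrite(f"pics/{n}.png",cv2.cvtColor(c["pixels"],cv2.COLOR_RGB2BGR))
E
python3 - <<'E'
from h import *
import pickle
for n in("scene","top"):
    c=camera(n);save(n+"0",c);pickle.dump(c,open(n+"0.pkl","wb"));print(n,c["cam_to_world"].round(3).tolist(),c["k1"],(c["z_map"]>0).mean())
E
```

```text
pics
scene [[0.579, 0.336, -0.743, -0.247], [-0.815, 0.253, -0.521, -0.792], [0.013, 0.907, 0.42, 0.537], [0.0, 0.0, 0.0, 1.0]] 0.006604461846908094 0.9960671768707483
top [[0.055, 0.973, -0.222, 0.228], [-0.998, 0.053, -0.017, -0.253], [-0.005, 0.223, 0.975, 1.425], [0.0, 0.0, 0.0, 1.0]] -0.17482099302272455 0.9960246598639456
```

View pics/scene0.png

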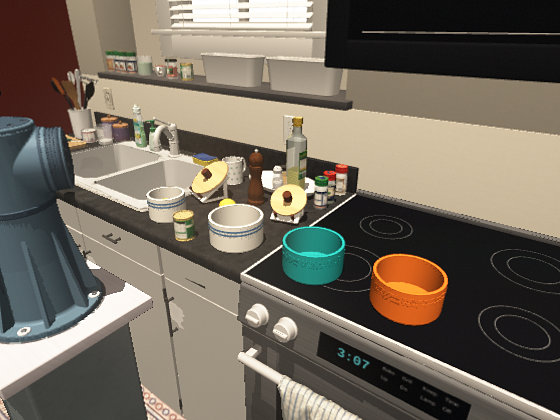

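View pics/top0.png

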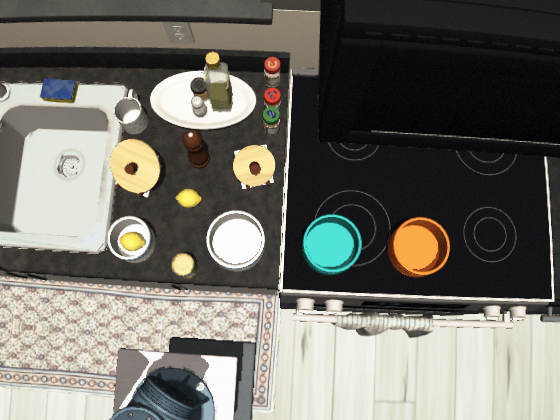

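The scene and top pictures show the same layout. Top-view pixels: big crock (236,240), small crock (130,240), lemon (188,198), tin (183,265), mill (197,155), big lid (134,166), small lid (254,166). The look-alikes are at (332,244) and (420,247).

```bash
cat >> h.py <<'E'
def circ(P):
    A=np.c_[2*P[:,:2],np.ones(len(P))]; s=np.linalg.lstsq(A,(P[:,:2]**2).sum(1),rcond=None)[0]
    return s[0],s[1],np.sqrt(s[2]+s[0]**2+s[1]**2)
def hsv(c): return cv2.cvtColor(c["pixels"],cv2.COLOR_RGB2HSV)
def near(W,xy,r): return np.hypot(W[...,0]-xy[0],W[...,1]-xy[1])<r
E
cat > m.py <<'E'
from h import *
import pickle
C={n:pickle.load(open(n+"0.pkl","rb")) for n in("scene","top")}
t=C["top"]; 
guess={k:(plane(t,p,z)[0]) for k,p,z in [("big",(236,240),.05),("small",(130,240),.05),("lemon",(188,198),.025),("tin",(183,265),.07),("mill",(197,155),.1),("blid",(134,166),.06),("slid",(254,166),.05)]}
for k,g in guess.items(): print(k,g.round(3))
for n,c in C.items():
    W=cloud(c);H=hsv(c);print(n,"table z",np.median(W[near(W,guess["lemon"],.12)&(W[...,2]<.02)][:,2]).round(4))
    for k,r in("big",.075),("small",.057):
        s=near(W,guess[k],.1)&(H[...,1]<60)&(H[...,2]>120)
        z=W[s][:,2]; zr=np.percentile(z[z<.11],98)
        P=W[s&(abs(W[...,2]-zr)<.004)]
        # keep the outer/annular points, iterative fit at mid-wall
        x,y,R=circ(P)
        for _ in range(10):
            d=np.hypot(P[:,0]-x,P[:,1]-y);Q=P[abs(d-(r-.0035))<.006]; x,y,R=circ(Q)
        print(n,k,"rim z",zr.round(4),"c",np.round((x,y,R),4),len(Q))
    s=near(W,guess["lemon"],.06)&(H[...,0]>20)&(H[...,0]<35)&(H[...,1]>150)&(W[...,2]>.005)&(W[...,2]<.07)
    P=W[s];print(n,"lemon n",len(P),"top z",P[:,2].max().round(4),P.min(0).round(3),P.max(0).round(3))
    p=np.argwhere(s)[:,::-1].astype(float); Q=plane(c,p,.0255)[:,:2]
    (cx,cy),(a,b),an=cv2.minAreaRect(Q.astype(np.float32)*1000);print("  minrect",cx,cy,a,b,an)
    e,v=np.linalg.eigh(np.cov(Q.T));print("  long axis",v[:,1].round(3),"sd",np.sqrt(e).round(4),"mean",Q.mean(0).round(4))
    for k in("tin","mill"):
        s=near(W,guess[k],.06)&(W[...,2]>.03);P=W[s];print(n,k,P[:,2].max().round(3),np.median(P,0).round(3))
    for k,r in("blid",.075),("slid",.057):
        s=near(W,guess[k],.1)&(H[...,0]>12)&(H[...,0]<30)&(H[...,1]>60)&(H[...,2]>130)&(W[...,2]>.01)&(W[...,2]<.15)
        l,lab,st,ce=cv2.connectedComponentsWithStats(s.astype(np.uint8));i=1+st[1:,4].argmax();s=lab==i
        P=W[s]
        m=np.median(P,0)
        for _ in range(8):
            u,S,vt=np.linalg.svd(P-m,full_matrices=False);nn=vt[2]*np.sign(vt[2][2]);d=(W[s]-m)@nn;P=W[s][abs(d)<.004];m=P.mean(0)
        # circle from contour in plane coords
        e1=np.cross(nn,[0,0,1]);e1/=np.linalg.norm(e1);e2=np.cross(nn,e1)
        cn=max(cv2.findContours((s).astype(np.uint8),0,1)[0],key=len)[:,0]
        o,v=rays(c,cv2.convexHull(cn)[:,0]);hp=o+v*(((m-o)@nn)/(v@nn))[:,None]
        q=np.c_[(hp-m)@e1,(hp-m)@e2];x,y,R=circ(q);ctr=m+x*e1+y*e2
        print(n,k,"tilt",np.degrees(np.arccos(nn[2])).round(1),"n",nn.round(3),"yaw of n",np.degrees(np.arctan2(nn[1],nn[0])).round(1),"top-centre",ctr.round(4),"R",R.round(4),"origin",(ctr-.008*nn).round(4))
        d=(W-ctr)@nn; rad=np.linalg.norm(W-ctr-d[...,None]*nn,axis=-1)
        kn=W[(rad<.03)&(d>.006)&(d<.045)]; dk=(kn-ctr)@nn
        tp=kn[dk>.024]
        print("   knob n",len(kn),"maxd",dk.max().round(4),"top mean offset",(tp-ctr).mean(0).round(4) if len(tp) else None, "vs n*.03",(nn*.03).round(4))
E
python3 m.py
```

```text
big [ 0.45  -0.143  0.05 ]
small [0.433 0.138 0.05 ]
lemon [ 0.562 -0.003  0.025]
tin [ 0.374 -0.013  0.07 ]
mill [ 0.661 -0.029  0.1  ]
blid [0.635 0.147 0.06 ]
slid [ 0.654 -0.178  0.05 ]
scene table z -0.0007
scene big rim z 0.0786 c [ 0.4469 -0.1436  0.0713] 300
scene small rim z 0.0773 c [0.435  0.1344 0.0531] 191
scene lemon n 40 top z 0.0512 [ 0.536 -0.026  0.033] [0.576 0.021 0.051]
  minrect 584.442138671875 29.168437957763672 46.00428771972656 51.828128814697266 62.15605163574219
  long axis [-0.942  0.335] sd [0.0119 0.0173] mean [0.5821 0.0211]
scene tin 0.072 [ 0.366 -0.024  0.061]
scene mill 0.189 [ 0.67  -0.034  0.108]
scene blid tilt 34.9 n [-0.537  0.196  0.82 ] yaw of n 159.9 top-centre [0.6264 0.1388 0.0733] R 0.078 origin [0.6307 0.1372 0.0668]
   knob n 72 maxd 0.033 top mean offset [-0.0143  0.0073  0.0246] vs n*.03 [-0.0161  0.0059  0.0246]
scene slid tilt 35.1 n [-0.556 -0.151  0.818] yaw of n -164.8 top-centre [ 0.6485 -0.1789  0.0638] R 0.0573 origin [ 0.6529 -0.1777  0.0573]
   knob n 90 maxd 0.0335 top mean offset [-0.0159 -0.0042  0.0243] vs n*.03 [-0.016
[... 239 characters left out ...]
6875 -3.3423309326171875 57.733055114746094 53.850868225097656 48.32067108154297
  long axis [0.037 0.999] sd [0.0145 0.0193] mean [ 0.5604 -0.0045]
top tin 0.081 [ 0.375 -0.013  0.069]
top mill 0.193 [ 0.672 -0.027  0.146]
top blid tilt 35.0 n [-0.539  0.197  0.819] yaw of n 159.9 top-centre [0.63   0.1429 0.0758] R 0.0749 origin [0.6343 0.1413 0.0692]
   knob n 126 maxd 0.0349 top mean offset [-0.0146  0.0049  0.0251] vs n*.03 [-0.0162  0.0059  0.0246]
top slid tilt 34.8 n [-0.55  -0.152  0.821] yaw of n -164.6 top-centre [ 0.65   -0.1779  0.0666] R 0.0568 origin [ 0.6544 -0.1767  0.0601]
   knob n 106 maxd 0.0376 top mean offset [-0.0161 -0.0044  0.0248] vs n*.03 [-0.0165 -0.0046  0.0246]
```

Run:
```python
from h import *
from scipy.spatial.transform import Rotation as R
o=get_obs();print({k:np.round(v,3) for k,v in o.items()})
r=R.from_quat(np.roll(o["eef_rot"],-1)).as_matrix();print(r.round(3))
```

```text
{'time_s': np.float64(0.1), 'q': array([ 1.048,  0.181,  1.608, -0.   ,  1.354, -0.206]), 'dq': array([ 0.   , -0.002, -0.001, -0.   ,  0.001,  0.   ]), 'joint_efforts': array([-0.0000e+00, -4.4588e+01, -3.5223e+01, -0.0000e+00,  4.0000e-03,
        0.0000e+00]), 'eef_pos': array([0.179, 0.546, 0.23 ]), 'eef_rot': array([-0.   ,  0.158,  0.987, -0.001]), 'wrist_force': array([ 0.454, -0.678, -1.042]), 'torque': array([ 0.04 , -0.02 , -0.002]), 'grasp_force': np.float64(0.0), 'opening': np.float64(0.996)}
[[-0.95   0.312 -0.001]
 [ 0.312  0.95  -0.001]
 [ 0.    -0.002 -1.   ]]
```

Emit:
carry_out(plan=[[[0.019,-0.0275,0,0,0,-0.064,1],[0.038,-0.055,0,0,0,-0.127,1],[0.057,-0.0825,0,0,0,-0.19,1],[0.076,-0.11,0,0,0,-0.254,1],[0.095,-0.1375,0,0,0,-0.3175,1]]])

```text
time_s: 0.52
eef_pos: [0.2744, 0.4074, 0.2309]
eef_rot: [-0.0, 0.313, 0.95, -0.0]
wrist_force: [-0.2, 0.6, 0.0]
opening: 1.001
grasp_force: 0.0
```

Emit:
carry_out(plan=[[[0.019,-0.0275,0,0,0,-0.064,1],[0.038,-0.055,0,0,0,-0.127,1],[0.057,-0.0825,0,0,0,-0.19,1],[0.076,-0.11,0,0,0,-0.254,1],[0.095,-0.1375,0,0,0,-0.3175,1]]])

```text
time_s: 0.93
eef_pos: [0.3695, 0.2699, 0.2311]
eef_rot: [-0.0, 0.459, 0.888, -0.0]
wrist_force: [1.2, 0.4, 0.2]
opening: 1.001
grasp_force: 0.0
```

Emit:
carry_out(plan=[[[0.019,-0.0275,0,0,0,-0.064,1],[0.038,-0.055,0,0,0,-0.127,1],[0.057,-0.0825,0,0,0,-0.19,1],[0.076,-0.11,0,0,0,-0.254,1],[0.095,-0.1375,0,0,0,-0.3175,1]]])

```text
time_s: 1.35
eef_pos: [0.4645, 0.1323, 0.231]
eef_rot: [-0.0, 0.594, 0.804, -0.0]
wrist_force: [1.8, -0.5, -0.1]
opening: 1.004
grasp_force: 0.0
```

Emit:
carry_out(plan=[[[0.019,-0.0275,0,0,0,-0.064,1],[0.038,-0.055,0,0,0,-0.127,1],[0.057,-0.0825,0,0,0,-0.19,1],[0.076,-0.11,0,0,0,-0.254,1],[0.095,-0.1375,0,0,0,-0.3175,1]]])

```text
time_s: 1.77
eef_pos: [0.5595, -0.0051, 0.2308]
eef_rot: [-0.0, 0.714, 0.7, -0.0]
wrist_force: [-0.5, 0.9, 0.3]
opening: 0.998
grasp_force: 0.0
```

Run:
```python
from h import *
import pickle
from scipy.spatial.transform import Rotation as R
c=camera("wrist");save("w1",c);pickle.dump(c,open("w1.pkl","wb"))
o=get_obs();print(o["time_s"],o["eef_pos"].round(4),o["q"].round(3));r=R.from_quat(np.roll(o["eef_rot"],-1)).as_matrix();print(r.round(3),c["cam_to_world"].round(3))
W=cloud(c);H=hsv(c)
s=near(W,(.56,0),.06)&(H[...,0]>18)&(H[...,0]<36)&(H[...,1]>130)&(W[...,2]>-.01)&(W[...,2]<.07)
P=W[s];print(len(P),P.max(0).round(4),P.min(0).round(4))
Q=plane(c,np.argwhere(s)[:,::-1],.0255)[:,:2];print(cv2.minAreaRect(Q.astype(np.float32)*1000),Q.mean(0))
```

```text
1.8167 [ 0.5626 -0.0102  0.231 ] [-0.228  0.152  1.64  -0.003  1.346 -0.2  ]
[[ 0.026  1.     0.002]
 [ 1.    -0.026 -0.003]
 [-0.003  0.002 -1.   ]] [[ 1.     0.018  0.006  0.561]
 [-0.019  0.954  0.3    0.072]
 [ 0.    -0.3    0.954  0.374]
 [ 0.     0.     0.     1.   ]]
2407 [0.5931 0.0337 0.0527] [ 0.5352 -0.045  -0.0018]
((563.12060546875, -2.0036239624023438), (57.11328887939453, 58.420318603515625), 41.5998649597168) [ 0.56357059 -0.00121733]
```

The wrist view confirms the lemon, centred near (0.562, -0.003) with its top at about 52 mm and its short axis along x. Descending to grasp it.

Emit:
carry_out(plan=[[[0.001,0,-0.03,0,0,0,1],[0.002,0.001,-0.065,0,0,0,1],[0.003,0.001,-0.1,0,0,0,1],[0.003,0.001,-0.135,0,0,0,1],[0.003,0.001,-0.16,0,0,0,1]]])

```text
time_s: 2.23
eef_pos: [0.56, -0.0021, 0.0678]
eef_rot: [-0.002, 0.713, 0.701, -0.001]
wrist_force: [-0.8, -0.6, -0.5]
opening: 0.995
grasp_force: 0.0
```

Emit:
carry_out(plan=[[[0,0,-0.025,0,0,0,1],[0,0,-0.045,0,0,0,1],[0,0,-0.06,0,0,0,1],[0,0,-0.064,0,0,0,1],[0,0,-0.064,0,0,0,0.8]]])

```text
time_s: 2.65
eef_pos: [0.5606, -0.0022, 0.0057]
eef_rot: [-0.001, 0.713, 0.702, -0.001]
wrist_force: [-0.2, -0.5, -0.3]
opening: 0.882
grasp_force: 0.0
```

Emit:
carry_out(plan=[[[0,0,0,0,0,0,0.4],[0,0,0,0,0,0,0.4],[0,0,0,0,0,0,0.4],[0,0,0,0,0,0,0.3],[0,0,0,0,0,0,0.3]]])

```text
time_s: 3.07
eef_pos: [0.5636, -0.0028, 0.0093]
eef_rot: [0.001, 0.713, 0.701, 0.001]
wrist_force: [-1.0, 0.5, 6.7]
opening: 0.576
grasp_force: 62.0
```

Emit:
carry_out(plan=[[[0,0,0.02,0,0,0,0.3],[0,0,0.045,0,0,0,0.3],[0,0,0.075,0,0,0,0.3],[0,0,0.105,0,0,0,0.3],[0,0,0.125,0,0,0,0.3]]])

```text
time_s: 3.48
eef_pos: [0.5634, -0.0028, 0.136]
eef_rot: [0.002, 0.713, 0.701, 0.001]
wrist_force: [1.1, 0.4, 0.0]
opening: 0.578
grasp_force: 62.6
```

Emit:
carry_out(plan=[[[-0.02,-0.025,0,0,0,0,0.3],[-0.045,-0.055,0,0,0,0,0.3],[-0.07,-0.085,0,0,0,0,0.3],[-0.095,-0.115,0,0,0,0,0.3],[-0.115,-0.14,0,0,0,0,0.3]]])

```text
time_s: 3.9
eef_pos: [0.4456, -0.1439, 0.133]
eef_rot: [0.001, 0.713, 0.702, -0.0]
wrist_force: [0.3, -0.3, -1.5]
opening: 0.576
grasp_force: 62.6
```

Emit:
carry_out(plan=[[[0,0,0,0,0,0,0.3],[0,0,-0.025,0,0,0,0.3],[0,0,-0.05,0,0,0,0.3],[0,0,-0.075,0,0,0,0.3],[0,0,-0.09,0,0,0,0.3]]])

```text
time_s: 4.32
eef_pos: [0.4464, -0.142, 0.0408]
eef_rot: [-0.001, 0.713, 0.701, -0.0]
wrist_force: [0.6, 0.5, -0.6]
opening: 0.575
grasp_force: 62.6
```

Emit:
carry_out(plan=[[[0,0,-0.01,0,0,0,0.3],[0,0,-0.018,0,0,0,0.3],[0,0,-0.023,0,0,0,0.3],[0,0,-0.023,0,0,0,0.3],[0,0,-0.023,0,0,0,0.3]]])

```text
time_s: 4.73
eef_pos: [0.4477, -0.1428, 0.0198]
eef_rot: [0.0, 0.713, 0.701, 0.0]
wrist_force: [0.8, 0.4, -0.6]
opening: 0.58
grasp_force: 62.6
```

Emit:
carry_out(plan=[[[0,0,-0.002,0,0,0,0.3],[0,0,-0.003,0,0,0,0.5],[0,0,-0.003,0,0,0,0.65],[0,0,-0.003,0,0,0,0.75],[0,0,-0.003,0,0,0,0.78]]])

```text
time_s: 5.15
eef_pos: [0.448, -0.1429, 0.0168]
eef_rot: [0.001, 0.713, 0.701, 0.0]
wrist_force: [1.4, 0.6, 0.8]
opening: 0.78
grasp_force: 0.0
```

Emit:
carry_out(plan=[[[0,0,0.01,0,0,0,0.78],[0,0,0.035,0,0,0,0.78],[0,0,0.07,0,0,0,0.78],[0,0,0.11,0,0,0,0.7],[0,0,0.15,0,0,0,0.6]]])

```text
time_s: 5.57
eef_pos: [0.4461, -0.1421, 0.1682]
eef_rot: [-0.001, 0.713, 0.701, -0.0]
wrist_force: [0.7, -1.3, -0.8]
opening: 0.603
grasp_force: 0.0
```

Run:
```python
from h import *
from scipy.spatial.transform import Rotation as R
import pickle
o=get_obs();p=o["eef_pos"];print(o["time_s"],p.round(4),o["q"].round(3))
T=R.from_quat(np.roll(o["eef_rot"],-1))
print(T.as_matrix().round(3))
c=camera("top");pickle.dump(c,open("top1.pkl","wb"));save("top1",c)
for k,org,yaw in(("big",np.array([.6325,.1395,.068]),159.9),("small",np.array([.6538,-.1772,.0588]),-164.7)):
    a=np.radians(35);y=np.radians(yaw);n=np.array([np.sin(a)*np.cos(y),np.sin(a)*np.sin(y),np.cos(a)])
    z=-n; x=np.cross([0,0,1.],z); x/=np.linalg.norm(x); x*=np.sign(x@T.as_matrix()[:,0]); yy=np.cross(z,x)
    G=R.from_matrix(np.c_[x,yy,z]); rv=(G*T.inv()).as_rotvec()
    g=org+n*.011; 
    print(k,"n",n.round(3),"rotvec",rv.round(3),"deg",np.degrees(np.linalg.norm(rv)).round(1),"grasp TCP",g.round(4),"pre(60mm)",(g+.06*n).round(4),"shift to pre",(g+.06*n-p).round(4))
```

```text
5.5667 [ 0.4461 -0.1421  0.1682] [-0.563  0.01   1.929 -0.     1.205 -0.546]
[[ 0.016  1.    -0.002]
 [ 1.    -0.016  0.001]
 [ 0.001 -0.002 -1.   ]]
big n [-0.539  0.197  0.819] rotvec [-0.113 -0.605 -0.325] deg 39.9 grasp TCP [0.6266 0.1417 0.077 ] pre(60mm) [0.5943 0.1535 0.1262] shift to pre [ 0.1482  0.2956 -0.042 ]
small n [-0.553 -0.151  0.819] rotvec [ 0.076 -0.61   0.274] deg 38.5 grasp TCP [ 0.6477 -0.1789  0.0678] pre(60mm) [ 0.6145 -0.1879  0.117 ] shift to pre [ 0.1685 -0.0459 -0.0512]
```

Lemon released in the crock. Next is the small lid: go to its pre-grasp pose and check with the wrist camera.

Emit:
carry_out(plan=[[[0.017,-0.0045,-0.005,0.008,-0.061,0.027,0.6],[0.034,-0.009,-0.01,0.015,-0.122,0.055,0.6],[0.051,-0.0135,-0.015,0.023,-0.183,0.082,0.6],[0.068,-0.018,-0.02,0.03,-0.244,0.11,0.6],[0.085,-0.0225,-0.025,0.038,-0.305,0.137,0.6]]])

```text
time_s: 6.03
eef_pos: [0.5328, -0.1653, 0.142]
eef_rot: [0.094, 0.654, 0.741, 0.122]
wrist_force: [0.2, 0.9, -0.7]
opening: 0.602
grasp_force: 0.0
```

Emit:
carry_out(plan=[[[0.017,-0.0045,-0.005,0.008,-0.061,0.027,0.6],[0.034,-0.009,-0.01,0.015,-0.122,0.055,0.6],[0.051,-0.0135,-0.015,0.023,-0.183,0.082,0.6],[0.068,-0.018,-0.02,0.03,-0.244,0.11,0.6],[0.084,-0.023,-0.024,0.038,-0.305,0.137,0.6]]])

```text
time_s: 6.45
eef_pos: [0.6168, -0.1882, 0.1177]
eef_rot: [0.185, 0.577, 0.758, 0.24]
wrist_force: [-0.5, 0.2, 1.0]
opening: 0.599
grasp_force: 0.0
```

Emit:
carry_out(plan=[[[0,0,0,0,0,0,0.6],[0,0,0,0,0,0,0.6],[0,0,0,0,0,0,0.6],[0,0,0,0,0,0,0.6],[0,0,0,0,0,0,0.6]]])

```text
time_s: 6.87
eef_pos: [0.6162, -0.1878, 0.1182]
eef_rot: [0.184, 0.578, 0.758, 0.239]
wrist_force: [-0.2, -0.2, 0.1]
opening: 0.601
grasp_force: 0.0
```

```bash
cat > lid.py <<'E'
from h import *
from scipy.spatial.transform import Rotation as R
import sys,pickle
name,gx,gy,r=sys.argv[1],float(sys.argv[2]),float(sys.argv[3]),float(sys.argv[4])
c=camera("wrist");save(name,c);pickle.dump(c,open(name+".pkl","wb"))
o=get_obs();p=o["eef_pos"];T=R.from_quat(np.roll(o["eef_rot"],-1));M=T.as_matrix()
print(o["time_s"],p.round(4),M.round(3).tolist(),"q",o["q"].round(2))
W=cloud(c);H=hsv(c)
s=near(W,(gx,gy),.1)&(H[...,0]>10)&(H[...,0]<32)&(H[...,1]>50)&(H[...,2]>110)&(W[...,2]>.01)&(W[...,2]<.15)
l,lab,st,ce=cv2.connectedComponentsWithStats(s.astype(np.uint8));s=lab==1+st[1:,4].argmax()
P=W[s];m=np.median(P,0)
for _ in range(8):
    u,S,vt=np.linalg.svd(P-m,full_matrices=False);n=vt[2]*np.sign(vt[2][2]);d=(W[s]-m)@n;P=W[s][abs(d)<.003];m=P.mean(0)
e1=np.cross(n,[0,0,1]);e1/=np.linalg.norm(e1);e2=np.cross(n,e1)
cn=max(cv2.findContours(s.astype(np.uint8),0,1)[0],key=len)[:,0];h=cv2.convexHull(cn)[:,0]
h=h[(h[:,0]>2)&(h[:,0]<557)&(h[:,1]>2)&(h[:,1]<417)]
O,v=rays(c,h);hp=O+v*(((m-O)@n)/(v@n))[:,None];q=np.c_[(hp-m)@e1,(hp-m)@e2]
x,y,R0=circ(q);ctr=m+x*e1+y*e2
print("px",st[1:,4].max(),"tilt",np.degrees(np.arccos(n[2])).round(1),"n",n.round(3),"top ctr",ctr.round(4),"R",R0.round(4),"hull",len(h))
d=(W-ctr)@n;rad=np.linalg.norm(W-ctr-d[...,None]*n,axis=-1)
k=(rad<.025)&(d>.026)&(d<.04)
print("knob top n",k.sum(),"d max",d[k].max().round(4) if k.any() else 0,"mean",W[k].mean(0).round(4) if k.any() else 0,"expected",(ctr+.03*n).round(4))
print("TCP in lid frame: along n",((p-ctr)@n).round(4),"lateral world",((p-ctr)-((p-ctr)@n)*n).round(4),"tool axis err deg",np.degrees(np.arccos(-M[:,2]@n)).round(2))
E
python3 lid.py w2 .65 -.178 .057
```

```text
6.9167 [ 0.6163 -0.1878  0.1182] [[-0.264, 0.789, 0.555], [0.965, 0.217, 0.15], [-0.002, 0.575, -0.818]] q [-0.73  0.25  1.92  0.77  0.77 -1.51]
px 19483 tilt 35.0 n [-0.553 -0.154  0.819] top ctr [ 0.6505 -0.1759  0.0665] R 0.0565 hull 54
knob top n 1663 d max 0.0318 mean [ 0.6339 -0.1798  0.0908] expected [ 0.634  -0.1805  0.0911]
TCP in lid frame: along n 0.0631 lateral world [ 0.0006 -0.0021  0.    ] tool axis err deg 0.26
```

The wrist camera agrees with the two fixed views to 2 mm: lid top centre (0.6505, -0.176, 0.0665), tilt 35.0°, radius 56.5 mm. Going in along the axis and closing.

Emit:
carry_out(plan=[[[0.008,0.004,-0.012,0,0,0,0.6],[0.017,0.0065,-0.025,0,0,0,0.6],[0.026,0.009,-0.039,0,0,0,0.6],[0.0315,0.011,-0.0475,0,0,0,0.6],[0.0325,0.0112,-0.049,0,0,0,0.6]]])

```text
time_s: 7.33
eef_pos: [0.6484, -0.1756, 0.0668]
eef_rot: [0.182, 0.578, 0.758, 0.24]
wrist_force: [0.1, -0.2, 0.2]
opening: 0.6
grasp_force: 0.0
```

Emit:
carry_out(plan=[[[0,0,0,0,0,0,0.5],[0,0,0,0,0,0,0.35],[0,0,0,0,0,0,0.2],[0,0,0,0,0,0,0.1],[0,0,0,0,0,0,0.1]]])

```text
time_s: 7.75
eef_pos: [0.6486, -0.1772, 0.0692]
eef_rot: [0.184, 0.578, 0.758, 0.24]
wrist_force: [-5.1, 0.3, 6.2]
opening: 0.309
grasp_force: 59.5
```

Emit:
carry_out(plan=[[[-0.003,-0.001,0.004,0,0,0,0.1],[-0.008,-0.002,0.012,0,0,0,0.1],[-0.016,-0.0045,0.024,0,0,0,0.1],[-0.025,-0.007,0.037,0,0,0,0.1],[-0.034,-0.0095,0.052,0,0,0,0.1]]])

```text
time_s: 8.17
eef_pos: [0.6135, -0.1863, 0.1204]
eef_rot: [0.183, 0.579, 0.758, 0.239]
wrist_force: [-0.0, -0.3, -2.3]
opening: 0.306
grasp_force: 59.8
```

Emit:
carry_out(plan=[[[-0.015,0,0.012,-0.008,0.061,-0.027,0.1],[-0.03,0,0.024,-0.015,0.122,-0.055,0.1],[-0.045,0,0.036,-0.023,0.183,-0.082,0.1],[-0.06,0,0.048,-0.03,0.244,-0.11,0.1],[-0.075,0,0.06,-0.038,0.305,-0.137,0.1]]])

```text
time_s: 8.58
eef_pos: [0.5382, -0.1869, 0.1815]
eef_rot: [0.093, 0.656, 0.739, 0.12]
wrist_force: [0.9, 0.9, -1.0]
opening: 0.306
grasp_force: 59.8
```

Emit:
carry_out(plan=[[[-0.01,0.016,0,-0.008,0.061,-0.027,0.1],[-0.02,0.032,0,-0.015,0.122,-0.055,0.1],[-0.03,0.048,0,-0.023,0.183,-0.082,0.1],[-0.04,0.064,0,-0.03,0.244,-0.11,0.1],[-0.05,0.08,0,-0.038,0.305,-0.137,0.1]]])

```text
time_s: 9.0
eef_pos: [0.4888, -0.1061, 0.1811]
eef_rot: [-0.0, 0.714, 0.701, -0.001]
wrist_force: [-0.3, 0.5, -0.6]
opening: 0.308
grasp_force: 59.8
```

Run:
```python
from h import *
from scipy.spatial.transform import Rotation as R
o=get_obs();p=o["eef_pos"];M=R.from_quat(np.roll(o["eef_rot"],-1)).as_matrix()
print(o["time_s"],p.round(4),M.round(4).tolist(),o["q"].round(2),"to crock",(np.array([.435,.1348])-p[:2]).round(4))
print("rot fix",np.cross(M[:,2],[0,0,-1]).round(4))
```

```text
9.0 [ 0.4888 -0.1061  0.1811] [[0.0185, 0.9998, -0.0021], [0.9998, -0.0185, -0.002], [-0.002, -0.002, -1.0]] [-0.45  0.07  1.84 -0.    1.24 -0.43] to crock [-0.0538  0.2409]
rot fix [ 0.002  -0.0021  0.    ]
```

Emit:
carry_out(plan=[[[-0.005,0.022,0,0,0,0,0.1],[-0.01,0.045,0,0,0,0,0.1],[-0.016,0.07,0,0,0,0,0.1],[-0.022,0.096,0,0,0,0,0.1],[-0.027,0.121,0,0,0,0,0.1]]])

```text
time_s: 9.42
eef_pos: [0.4617, 0.0154, 0.1805]
eef_rot: [0.0, 0.713, 0.701, -0.0]
wrist_force: [0.6, 0.1, -1.1]
opening: 0.306
grasp_force: 59.9
```

Emit:
carry_out(plan=[[[-0.006,0.026,0,0,0,0,0.1],[-0.012,0.052,0,0,0,0,0.1],[-0.018,0.08,0,0,0,0,0.1],[-0.024,0.105,0,0,0,0,0.1],[-0.027,0.12,0,0,0,0,0.1]]])

```text
time_s: 9.83
eef_pos: [0.4344, 0.1364, 0.1805]
eef_rot: [-0.0, 0.713, 0.702, 0.0]
wrist_force: [0.8, 0.8, -1.5]
opening: 0.306
grasp_force: 59.9
```

Emit:
carry_out(plan=[[[0,0,-0.005,0,0,0,0.1],[0,0,-0.015,0,0,0,0.1],[0,0,-0.025,0,0,0,0.1],[0,0,-0.025,0,0,0,0.1],[0,0,-0.025,0,0,0,0.1]]])

```text
time_s: 10.25
eef_pos: [0.4349, 0.1336, 0.154]
eef_rot: [-0.001, 0.713, 0.701, -0.001]
wrist_force: [0.1, 0.4, -0.8]
opening: 0.302
grasp_force: 59.8
```

```bash
cat > held.py <<'E'
from h import *
import sys,pickle
from scipy.spatial.transform import Rotation as R
tag,r,cr=sys.argv[1],float(sys.argv[2]),float(sys.argv[3])
o=get_obs();p=o["eef_pos"];M=R.from_quat(np.roll(o["eef_rot"],-1)).as_matrix();print(o["time_s"],p.round(4),"tool z",M[:,2].round(4))
for nm in("scene","top","wrist"):
    c=camera(nm);save(f"{tag}_{nm}",c);pickle.dump(c,open(f"{tag}_{nm}.pkl","wb"));W=cloud(c);H=hsv(c)
    s=near(W,p[:2],r+.02)&(H[...,0]>10)&(H[...,0]<32)&(H[...,1]>50)&(H[...,2]>100)&(W[...,2]>p[2]-.04)&(W[...,2]<p[2]+.03)
    if s.sum()<60: print(nm,"few",s.sum()); continue
    P=W[s];m=np.median(P,0)
    for _ in range(8):
        u,S,vt=np.linalg.svd(P-m,full_matrices=False);n=vt[2]*np.sign(vt[2][2]);P=W[s][abs((W[s]-m)@n)<.003];m=P.mean(0)
    ra=s&(abs((W-m)@n)<.004)
    hp=plane(c,cv2.convexHull(np.argwhere(ra)[:,::-1].astype(np.int32))[:,0],m[2])
    print(nm,len(P),"n",n.round(4),"top z",m[2].round(4),"circle",np.round(circ(hp),4),"lid hull pts",len(hp))
    s=near(W,p[:2],r+.02)&(H[...,1]<60)&(H[...,2]>120)&(abs(W[...,2]-.08)<.008)
    Q=W[s]
    if len(Q)>40:
        x,y=p[:2]
        for _ in range(12):
            d=np.hypot(Q[:,0]-x,Q[:,1]-y);q=Q[abs(d-(cr-.0035))<.008]
            if len(q)<20: break
            x,y,rr=circ(q)
        print("   crock rim n",len(q),np.round((x,y,rr),4),"z",np.median(q[:,2]).round(4))
E
python3 held.py s1 .057 .057
```

```text
10.25 [0.4349 0.1336 0.154 ] tool z [-2.7e-03 -3.0e-04 -1.0e+00]
scene 316 n [-0.0023 -0.0095  1.    ] top z 0.1491 circle [0.4274 0.126  0.0573] lid hull pts 13
   crock rim n 197 [0.4345 0.1341 0.053 ] z 0.0768
top 594 n [ 0.0103 -0.0065  0.9999] top z 0.1508 circle [0.4319 0.1282 0.0537] lid hull pts 18
   crock rim n 142 [0.4354 0.1355 0.0529] z 0.0795
wrist 25784 n [ 0.0012 -0.0033  1.    ] top z 0.152 circle [0.4362 0.1348 0.0562] lid hull pts 50
   crock rim n 1553 [0.4376 0.1398 0.0517] z 0.08
```

Emit:
carry_out(plan=[[[0,0,-0.008,0,0,0,0.1],[-0.001,0,-0.02,0,0,0,0.1],[-0.001,0,-0.034,0,0,0,0.1],[-0.001,0,-0.045,0,0,0,0.1],[-0.001,0,-0.05,0,0,0,0.1]]])

```text
time_s: 10.82
eef_pos: [0.4337, 0.1344, 0.1036]
eef_rot: [-0.001, 0.713, 0.701, -0.001]
wrist_force: [0.0, -0.6, -1.4]
opening: 0.303
grasp_force: 59.8
```

Emit:
carry_out(plan=[[[0,0,-0.002,0,0,0,0.1],[0,0,-0.004,0,0,0,0.1],[0,0,-0.007,0,0,0,0.1],[0,0,-0.01,0,0,0,0.1],[0,0,-0.011,0,0,0,0.1]]])

```text
time_s: 11.23
eef_pos: [0.4356, 0.135, 0.095]
eef_rot: [0.0, 0.713, 0.701, 0.001]
wrist_force: [0.4, 3.1, 5.1]
opening: 0.306
grasp_force: 60.5
```

Emit:
carry_out(plan=[[[0,0,-0.001,0,0,0,0.1],[0,0,-0.002,0,0,0,0.1],[0,0,-0.003,0,0,0,0.1],[0,0,-0.003,0,0,0,0.1],[0,0,-0.003,0,0,0,0.1]]])

```text
time_s: 11.65
eef_pos: [0.4357, 0.1353, 0.092]
eef_rot: [0.0, 0.713, 0.701, 0.001]
wrist_force: [2.5, 6.1, 1.7]
opening: 0.305
grasp_force: 60.2
```

Emit:
carry_out(plan=[[[0,0.001,0,0,0,0,0.1],[0,0.0015,-0.001,0,0,0,0.1],[0,0.0015,-0.002,0,0,0,0.1],[0,0.0015,-0.003,0,0,0,0.1],[0,0.0015,-0.003,0,0,0,0.1]]])

```text
time_s: 12.07
eef_pos: [0.4357, 0.1361, 0.0913]
eef_rot: [0.001, 0.713, 0.702, 0.0]
wrist_force: [-10.6, 0.6, 32.0]
opening: 0.306
grasp_force: 63.2
```

```bash
python3 held.py s2 .057 .057
```

```text
12.0667 [0.4357 0.1361 0.0913] tool z [ 1.4e-03 -5.0e-04 -1.0e+00]
scene 327 n [-0.004  -0.0015  1.    ] top z 0.0866 circle [0.4297 0.1283 0.0579] lid hull pts 16
   crock rim n 59 [0.4351 0.1357 0.0554] z 0.0751
top 519 n [-0.001   0.0126  0.9999] top z 0.0877 circle [0.4326 0.1302 0.0534] lid hull pts 19
wrist 25913 n [-7.0e-04  2.6e-03  1.0e+00] top z 0.0882 circle [0.436  0.1368 0.0564] lid hull pts 52
   crock rim n 920 [0.4369 0.1374 0.0562] z 0.0799
```

Seated: the lid top is at 88 mm, it is level, and the 32 N contact is firm. Releasing and moving up.

Emit:
carry_out(plan=[[[0,0,0.002,0,0,0,0.1],[0,0,0.002,0,0,0,0.2],[0,0,0.002,0,0,0,0.4],[0,0,0.002,0,0,0,0.6],[0,0,0.002,0,0,0,0.6]]])

```text
time_s: 12.63
eef_pos: [0.4339, 0.1359, 0.0897]
eef_rot: [-0.0, 0.713, 0.701, -0.001]
wrist_force: [-0.2, -0.6, 0.2]
opening: 0.599
grasp_force: 0.0
```

Emit:
carry_out(plan=[[[0,0,0.005,0,0,0,0.6],[0,0,0.025,0,0,0,0.6],[0,0,0.055,0,0,0,0.6],[0,0,0.085,0,0,0,0.6],[0,0,0.1,0,0,0,0.6]]])

```text
time_s: 13.05
eef_pos: [0.4358, 0.1361, 0.1937]
eef_rot: [0.001, 0.713, 0.701, 0.001]
wrist_force: [-0.5, 0.3, 0.4]
opening: 0.601
grasp_force: 0.0
```

```bash
python3 held.py s3 .057 .057 | sed -n 1p
python3 - <<'E'
from h import *
import pickle
from scipy.spatial.transform import Rotation as R
o=get_obs();p=o["eef_pos"];T=R.from_quat(np.roll(o["eef_rot"],-1));M=T.as_matrix()
c=pickle.load(open("s3_wrist.pkl","rb"));W=cloud(c);H=hsv(c)
s=near(W,(.436,.136),.075)&(H[...,0]>10)&(H[...,0]<32)&(H[...,1]>50)&(H[...,2]>100)&(W[...,2]>.06)&(W[...,2]<.1)
P=W[s];m=P.mean(0);u,S,vt=np.linalg.svd(P-m,full_matrices=False);print("small lid n",vt[2].round(4),"z",m[2].round(4),np.round(circ(plane(c,cv2.convexHull(np.argwhere(s)[:,::-1].astype(np.int32))[:,0],m[2])),4))
a=np.radians(35);y=np.radians(159.9);n=np.array([np.sin(a)*np.cos(y),np.sin(a)*np.sin(y),np.cos(a)])
z=-n;x=np.cross([0,0,1.],z);x/=np.linalg.norm(x);x*=np.sign(x@M[:,0])
G=R.from_matrix(np.c_[x,np.cross(z,x),z]);g=np.array([.6325,.1395,.068])+.071*n
print("rv",(G*T.inv()).as_rotvec().round(3),"pre",g.round(4),"shift",(g-p).round(4))
E
```

```text
13.05 [0.4358 0.1361 0.1937] tool z [ 0.0035 -0.     -1.    ]
small lid n [-4.0e-04  2.2e-03  1.0e+00] z 0.0882 [0.4361 0.1367 0.0563]
rv [-0.111 -0.601 -0.324] pre [0.5943 0.1535 0.1262] shift [ 0.1588  0.0174 -0.0654]
```

Emit:
carry_out(plan=[[[0.016,0.002,-0.006,-0.011,-0.06,-0.032,0.6],[0.032,0.0035,-0.012,-0.022,-0.12,-0.065,0.6],[0.048,0.005,-0.018,-0.033,-0.18,-0.097,0.6],[0.064,0.007,-0.024,-0.044,-0.24,-0.13,0.6],[0.079,0.0085,-0.03,-0.0555,-0.3,-0.162,0.6]]])

```text
time_s: 13.62
eef_pos: [0.5133, 0.1445, 0.1584]
eef_rot: [0.125, 0.759, 0.633, 0.087]
wrist_force: [0.1, -0.5, -0.5]
opening: 0.597
grasp_force: 0.0
```

Emit:
carry_out(plan=[[[0.016,0.002,-0.006,-0.011,-0.06,-0.032,0.6],[0.032,0.0035,-0.012,-0.022,-0.12,-0.065,0.6],[0.048,0.005,-0.018,-0.033,-0.18,-0.097,0.6],[0.064,0.007,-0.024,-0.044,-0.24,-0.13,0.6],[0.079,0.0085,-0.031,-0.0555,-0.3,-0.162,0.6]]])

```text
time_s: 14.03
eef_pos: [0.5921, 0.1534, 0.1272]
eef_rot: [0.245, 0.782, 0.547, 0.172]
wrist_force: [0.8, -1.0, 0.0]
opening: 0.599
grasp_force: 0.0
```

Emit:
carry_out(plan=[[[0,0,0,0,0,0,0.6],[0,0,0,0,0,0,0.6],[0,0,0,0,0,0,0.6],[0,0,0,0,0,0,0.6],[0,0,0,0,0,0,0.6]]])

```text
time_s: 14.45
eef_pos: [0.5928, 0.1528, 0.1301]
eef_rot: [0.245, 0.782, 0.547, 0.172]
wrist_force: [0.2, -0.4, -0.4]
opening: 0.603
grasp_force: 0.0
```

```bash
python3 lid.py w3 .628 .142 .075
```

```text
14.5 [0.5929 0.1529 0.1301] [[0.343, 0.771, 0.537], [0.939, -0.282, -0.196], [0.001, 0.571, -0.821]] q [ 0.22  0.17  1.98 -0.63  0.55  1.04]
px 34093 tilt 35.1 n [-0.54   0.197  0.818] top ctr [0.631  0.1459 0.0761] R 0.0742 hull 57
knob top n 1653 d max 0.0324 mean [0.6153 0.1528 0.1003] expected [0.6148 0.1519 0.1006]
TCP in lid frame: along n 0.0662 lateral world [-0.0024 -0.0061 -0.0001] tool axis err deg 0.24
```

The wrist camera gives big lid top centre (0.631, 0.146, 0.076), tilt 35°, radius 74 mm. The fixed views put y about 3 mm lower, so I take a value in between.

Emit:
carry_out(plan=[[[0.009,0.001,-0.012,0,0,0,0.6],[0.018,-0.002,-0.025,0,0,0,0.6],[0.028,-0.005,-0.04,0,0,0,0.6],[0.034,-0.007,-0.049,0,0,0,0.6],[0.036,-0.0077,-0.0515,0,0,0,0.6]]])

```text
time_s: 14.92
eef_pos: [0.6286, 0.1446, 0.0766]
eef_rot: [0.245, 0.782, 0.547, 0.171]
wrist_force: [-0.4, 0.7, 0.7]
opening: 0.602
grasp_force: 0.0
```

Emit:
carry_out(plan=[[[0,0,0,0,0,0,0.5],[0,0,0,0,0,0,0.35],[0,0,0,0,0,0,0.2],[0,0,0,0,0,0,0.1],[0,0,0,0,0,0,0.1]]])

```text
time_s: 15.33
eef_pos: [0.6286, 0.1455, 0.0788]
eef_rot: [0.245, 0.782, 0.547, 0.172]
wrist_force: [-5.3, 0.1, 5.2]
opening: 0.307
grasp_force: 59.7
```

Emit:
carry_out(plan=[[[-0.003,0.001,0.004,0,0,0,0.1],[-0.008,0.003,0.012,0,0,0,0.1],[-0.016,0.006,0.024,0,0,0,0.1],[-0.025,0.009,0.038,0,0,0,0.1],[-0.034,0.0125,0.052,0,0,0,0.1]]])

```text
time_s: 15.75
eef_pos: [0.5932, 0.1581, 0.1298]
eef_rot: [0.244, 0.782, 0.547, 0.171]
wrist_force: [0.3, 0.9, -1.6]
opening: 0.303
grasp_force: 59.8
```

Emit:
carry_out(plan=[[[-0.008,0,0.014,0.011,0.06,0.032,0.1],[-0.016,0,0.028,0.022,0.12,0.065,0.1],[-0.025,0,0.042,0.033,0.18,0.097,0.1],[-0.035,0,0.056,0.044,0.24,0.13,0.1],[-0.045,0,0.07,0.0555,0.3,0.162,0.1]]])

```text
time_s: 16.17
eef_pos: [0.5481, 0.1588, 0.2009]
eef_rot: [0.122, 0.758, 0.635, 0.087]
wrist_force: [0.7, -0.6, -2.9]
opening: 0.306
grasp_force: 59.8
```

Emit:
carry_out(plan=[[[-0.01,-0.013,0,0.011,0.06,0.032,0.1],[-0.02,-0.028,0,0.022,0.12,0.065,0.1],[-0.03,-0.045,0,0.033,0.18,0.097,0.1],[-0.04,-0.065,0,0.044,0.24,0.13,0.1],[-0.05,-0.085,0,0.0555,0.3,0.162,0.1]]])

```text
time_s: 16.58
eef_pos: [0.4985, 0.073, 0.2004]
eef_rot: [-0.001, 0.712, 0.703, -0.0]
wrist_force: [0.6, -0.1, -3.0]
opening: 0.304
grasp_force: 59.8
```

Run:
```python
from h import *
from scipy.spatial.transform import Rotation as R
o=get_obs();p=o["eef_pos"];M=R.from_quat(np.roll(o["eef_rot"],-1)).as_matrix()
print(o["time_s"],p.round(4),M.round(4).tolist(),"to crock",(np.array([.447,-.1433])-p[:2]).round(4))
print("rot fix",np.cross(M[:,2],[0,0,-1]).round(4))
```

```text
16.5833 [0.4985 0.073  0.2004] [[0.0126, 0.9999, -0.0021], [0.9999, -0.0126, 0.002], [0.0019, -0.0021, -1.0]] to crock [-0.0515 -0.2163]
rot fix [-0.002  -0.0021 -0.    ]
```

Emit:
carry_out(plan=[[[-0.005,-0.02,0,0,0,0,0.1],[-0.01,-0.042,0,0,0,0,0.1],[-0.016,-0.065,0,0,0,0,0.1],[-0.021,-0.088,0,0,0,0,0.1],[-0.026,-0.11,0,0,0,0,0.1]]])

```text
time_s: 17.0
eef_pos: [0.4728, -0.0375, 0.1999]
eef_rot: [-0.0, 0.712, 0.702, 0.0]
wrist_force: [0.3, -0.4, -3.6]
opening: 0.307
grasp_force: 59.8
```

Emit:
carry_out(plan=[[[-0.006,-0.022,0,0,0,0,0.1],[-0.012,-0.045,-0.005,0,0,0,0.1],[-0.018,-0.07,-0.015,0,0,0,0.1],[-0.023,-0.095,-0.025,0,0,0,0.1],[-0.0255,-0.106,-0.04,0,0,0,0.1]]])

```text
time_s: 17.42
eef_pos: [0.4482, -0.1454, 0.1607]
eef_rot: [0.002, 0.713, 0.701, 0.0]
wrist_force: [0.1, -0.1, -1.9]
opening: 0.306
grasp_force: 59.8
```

Emit:
carry_out(plan=[[[0,0,-0.003,0,0,0,0.1],[0,0,-0.005,0,0,0,0.1],[0,0,-0.005,0,0,0,0.1],[0,0,-0.005,0,0,0,0.1],[0,0,-0.005,0,0,0,0.1]]])

```text
time_s: 17.83
eef_pos: [0.4487, -0.1424, 0.1556]
eef_rot: [0.001, 0.712, 0.702, 0.0]
wrist_force: [0.2, -0.4, -2.0]
opening: 0.306
grasp_force: 59.8
```

```bash
python3 held.py b1 .075 .075
python3 - <<'E'
from h import *
import pickle
# crock rim from the pictures taken after the lemon went in, lid not yet over it
c=pickle.load(open("s3_scene.pkl","rb"))
for f in("s3_scene","s3_top"):
    c=pickle.load(open(f+".pkl","rb"));W=cloud(c);H=hsv(c)
    Q=W[near(W,(.447,-.143),.095)&(H[...,1]<60)&(H[...,2]>120)&(abs(W[...,2]-.08)<.006)];x,y=.447,-.143
    for _ in range(12):
        d=np.hypot(Q[:,0]-x,Q[:,1]-y);q=Q[abs(d-.0715)<.006];x,y,r=circ(q)
    print(f,np.round((x,y,r),4),len(q))
E
```

```text
17.8333 [ 0.4487 -0.1424  0.1556] tool z [ 1.2e-03 -4.0e-04 -1.0e+00]
scene 827 n [-0.0076 -0.0025  1.    ] top z 0.1509 circle [ 0.4442 -0.146   0.0761] lid hull pts 24
   crock rim n 332 [ 0.4451 -0.1444  0.071 ] z 0.0777
top 880 n [0.0017 0.0048 1.    ] top z 0.1517 circle [ 0.4468 -0.1435  0.0739] lid hull pts 22
   crock rim n 160 [ 0.4479 -0.1425  0.0729] z 0.0794
wrist 47414 n [-0.0038  0.0017  1.    ] top z 0.1521 circle [ 0.4492 -0.1391  0.0727] lid hull pts 52
   crock rim n 46 [ 0.4488 -0.1393  0.072 ] z 0.0792
s3_scene [ 0.4458 -0.1437  0.0713] 322
s3_top [ 0.4461 -0.143   0.0713] 469
```

Measured in the same views, lid and crock centres agree to within about 1–2 mm, and the lid is level. Lowering.

Emit:
carry_out(plan=[[[0,0,-0.008,0,0,0,0.1],[-0.001,0,-0.02,0,0,0,0.1],[-0.001,0,-0.034,0,0,0,0.1],[-0.001,0,-0.045,0,0,0,0.1],[-0.001,0,-0.05,0,0,0,0.1]]])

```text
time_s: 18.4
eef_pos: [0.4461, -0.1424, 0.1028]
eef_rot: [-0.001, 0.713, 0.701, -0.0]
wrist_force: [-0.2, 0.1, -2.8]
opening: 0.301
grasp_force: 59.8
```

Emit:
carry_out(plan=[[[0,0,-0.002,0,0,0,0.1],[0,0,-0.004,0,0,0,0.1],[0,0,-0.007,0,0,0,0.1],[0,0,-0.009,0,0,0,0.1],[0,0,-0.011,0,0,0,0.1]]])

```text
time_s: 18.82
eef_pos: [0.4474, -0.1433, 0.094]
eef_rot: [0.0, 0.713, 0.701, 0.0]
wrist_force: [0.7, -0.3, -2.0]
opening: 0.307
grasp_force: 59.8
```

Emit:
carry_out(plan=[[[0,0,-0.001,0,0,0,0.1],[0,0,-0.002,0,0,0,0.1],[0,0,-0.003,0,0,0,0.1],[0,0,-0.004,0,0,0,0.1],[0,0,-0.004,0,0,0,0.1]]])

```text
time_s: 19.23
eef_pos: [0.4473, -0.1432, 0.0915]
eef_rot: [-0.0, 0.713, 0.702, -0.0]
wrist_force: [-6.8, 3.2, 16.0]
opening: 0.306
grasp_force: 61.7
```

Emit:
carry_out(plan=[[[0,0,0.001,0,0,0,0.1],[0,0,0.001,0,0,0,0.2],[0,0,0.001,0,0,0,0.4],[0,0,0.001,0,0,0,0.6],[0,0,0.001,0,0,0,0.6]]])

```text
time_s: 19.65
eef_pos: [0.4472, -0.1432, 0.0907]
eef_rot: [0.0, 0.713, 0.701, 0.0]
wrist_force: [0.2, 0.4, -0.4]
opening: 0.601
grasp_force: 0.0
```

Emit:
carry_out(plan=[[[0,0,0.005,0,0,0,0.6],[0,0,0.025,0,0,0,0.6],[0,0,0.055,0,0,0,0.6],[0,0,0.085,0,0,0,0.6],[0,0,0.12,0,0,0,0.6]]])

```text
time_s: 20.07
eef_pos: [0.4463, -0.1426, 0.2113]
eef_rot: [-0.001, 0.713, 0.701, -0.0]
wrist_force: [0.4, -0.5, -0.2]
opening: 0.596
grasp_force: 0.0
```

Emit:
carry_out(plan=[[[0.02,0.02,0.01,0,0,0,0.6],[0.04,0.04,0.02,0,0,0,0.6],[0.06,0.06,0.03,0,0,0,0.6],[0.07,0.08,0.04,0,0,0,0.6],[0.07,0.09,0.05,0,0,0,0.6]]])

```text
time_s: 20.48
eef_pos: [0.5184, -0.0512, 0.2616]
eef_rot: [0.0, 0.712, 0.702, 0.001]
wrist_force: [-0.5, -0.1, 0.1]
opening: 0.598
grasp_force: 0.0
```

Run:
```python
from h import *
for nm in("scene","top","wrist"):
    c=camera(nm);save("f_"+nm,c);W=cloud(c);H=hsv(c)
    for k,xy,r in(("big",(.4465,-.143),.075),("small",(.436,.136),.057)):
        s=near(W,xy,r+.02)&(H[...,0]>10)&(H[...,0]<32)&(H[...,1]>50)&(H[...,2]>100)&(W[...,2]>.06)&(W[...,2]<.1)
        if s.sum()<100: print(nm,k,"few");continue
        P=W[s];m=np.median(P,0)
        for _ in range(6):
            n=np.linalg.svd(P-m,full_matrices=False)[2][2];n=n*np.sign(n[2]);P=W[s][abs((W[s]-m)@n)<.003];m=P.mean(0)
        print(nm,k,len(P),"n",n.round(4),"z",m[2].round(4),np.round(circ(plane(c,cv2.convexHull(np.argwhere(s)[:,::-1].astype(np.int32))[:,0],m[2])),4))
print(get_obs()["time_s"])
```

```text
scene big 948 n [-0.0027 -0.0022  1.    ] z 0.0871 [ 0.4271 -0.1585  0.0888]
scene small 382 n [-0.0011 -0.0033  1.    ] z 0.0866 [0.4252 0.1151 0.0693]
top big 1831 n [-8.0e-04  2.1e-03  1.0e+00] z 0.0878 [ 0.4457 -0.1441  0.0747]
top small few
wrist big 11057 n [1.0e-04 2.9e-03 1.0e+00] z 0.0883 [ 0.4485 -0.1417  0.0747]
wrist small 3269 n [ 2.0e-04 -3.8e-03  1.0e+00] z 0.088 [0.4372 0.1351 0.056 ]
20.6333
```

View pics/f_scene.png

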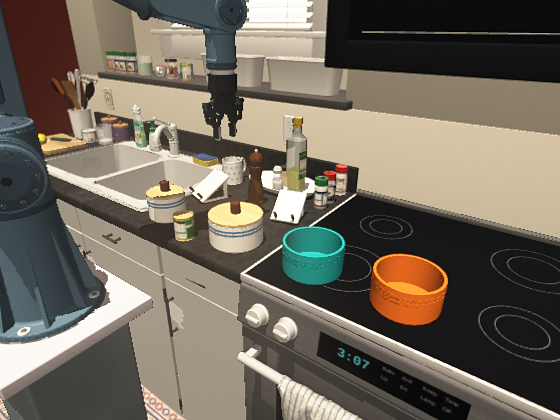

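The final picture shows both crocks closed with level lids (big at pixel (236,225), small at (166,195)). The mill at (256,175) and tin at (184,226) still stand, and the gripper is clear.

```bash
python3 -c "
from bench import hand_in
print(hand_in())"
```

```text
the job is handed in; nothing more can be done
None
```

The job is handed in at about 20.6 s: the lemon was released in the big crock, and both lids measure level and seated on their own crocks with the mill and tin still standing. The interface returned no verdict.

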